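Unlatch the double-caught grill basket

ROBOT

A 6-joint arm with a two-finger parallel gripper is mounted at the origin on the work surface. World frame = base frame: x ahead of the robot, y to its left, z up, the work surface at z = 0. Lengths are in m, angles in rad, forces in N, time in s.
With the tool pointing down it reaches from about 0.3 to 0.775 m from the base axis. Payload 14.6 kg.
Tool frame: the origin (TCP) lies at the centre of the arm's flange, where the gripper is bolted on; the fingertips stand 199 mm ahead of it and the grasp point (between the pads) lies 180 mm ahead of it; z points along the fingers, y is the line along which they close (so a half turn about z gives the same grasp; the last joint's range is limited). The gripper opens to 94 mm and grips with 3 to 60 N. Pads are 16 mm wide; open, the fingers measure 119 mm over their backs; the gripper's body (75 mm by 177 mm) begins 78 mm behind the grasp point.
Start: joints at [1.13, 0.3, 1.521, -0, 1.321, -0.067], TCP at [0.201, 0.512, 0.405] pointing down, gripper open.
Joint ranges: [-3.03, 3.03], [-0.79, 2.21], [0.23, 2.52], [-1.04, 4.18], [0, 3.07], [-2.55, 2.55]. Speed limits (rad/s): [2.22, 2.22, 2.57, 3.14, 3.14, 3.14].

INTERFACE

Orientations are given as [roll, pitch, yaw] about the fixed x, y, z axes, in that order (R = Rz(yaw) Ry(pitch) Rx(roll)).
In Python, from station import ctrl gives the robot as it stands. The module is installed in compiled form; this text tells all that it offers.
- The arm moves only by the tool servo_tool, never from a script. Its argument "motion" is a list of rows, each a list of 5 numbers: the closure, from 0 (fully open) to 1 (shut), then the shift along the world's x, y, z in cm, then the turn about the world's z in degrees. A call has 1 to 20 rows; each row is the pose to reach, as a shift and turn from the pose commanded when the call began; what a row does not reach only later rows make up. A row lasts 1/8 s, in which the tool goes at most 62.5 mm and 10.7 degrees, less where a joint would pass 70% of its speed; a pose out of reach is approached as far as the arm can. A call with a gripper value outside its range is refused whole. The fingers move at their own pace and stop on an object; "squeeze" is the grip in N (left out, the last holds). Time passes only in rows, so rows that repeat a pose let the fingers close. It gives the time, the measured TCP pose, the force, the opening and the grip force at its end, in the units of the state.
- ctrl.get_obs(): the state, without advancing time (a new reading comes with each control period).
- ctrl.camera(name): name is "side" or "top" or "wrist"; returns a dict with "image" (400x640x3 uint8, red, green, blue), "fx", "fy", "cx", "cy" (pixels), "camera_from_world" (4x4, takes a point from world to camera coordinates); the wrist camera has in their place "hand_eye" (4x4, takes a point from camera to tool coordinates, whose origin is the TCP and whose axes are the flange's). Camera axes: x right, y up, looking along -z (the intrinsics and any distortion apply to the point x, -y, -z); pixel columns grow to the right and rows downward; lengths in m; the calibration is good to about 2 mm. A picture is of the moment at which its call begins: read the wrist's pose just before it. There is no depth.
- ctrl.hand_in(): hands the job in; it is judged then, once.
The state is a dict: "time_s": time; "qpos": joint angles; "joint_vel": joint speeds; "tau": joint torques, N m; "ee_pos": TCP position; "eef_rot": TCP orientation; "force": force on the tool from outside, world axes, zero at the start; "moment": the same for the moment, N m; "grip_width": finger opening in m; "grip_force": force on a finger pad.
Only numpy, scipy, OpenCV 4.12 (cv2) and the standard library are available. Lean on these libraries where they do the work, as an engineer would, in place of code of your own. Each camera call takes 0.05 s, during which the arm holds its last target. There are 200 camera calls.

TASK

Unlatch the steel grill basket so that its sprung lid pops ajar: first swing the keeper (red post) fully open, out of the bolt's way, then slide the bolt (black knob) all the way back, towards the keeper's pivot. Leave both latches open and let go, with the lid standing ajar; leave the ramekin, mortar and bottle where they are.

Things in the scene. Friction and masses are not known exactly. Their poses are not given: they have to be found in the camera images.
- basket: Steel wire grill basket, 230 (x) x 260 (y) x 84 mm high, fixed on the counter in a dark wooden cradle 250 x 280 x 12 mm. Origin: centre of the underside, at counter level; z up; -x is the front. There a flat metal deck, 84 mm above the counter, x = -115 to -30 mm, carries both latches (up to 133 mm). The lid lies behind the deck. All offsets below are in this frame.
- keeper_post (a point): Upright red post on the keeper (first catch), 12 mm in diameter, 101 to 133 mm above the counter; the point is on its axis half-way up (117 mm). It stands 46 mm from the keeper's upright pivot (x = -97, y = +55 mm). Shut, it is at x = -97, y = +9 mm; opening carries it in a level quarter circle to -x, out over the front edge, and round to x = -143, y = +55 mm.
- keeper (a joint): Keeper's angle, rad: 0 shut (starts at 0 to 0.06), 1.6 at its open stop; clockwise from above. A flat red bar 55 mm long: shut, it points to -y from its pivot and its hooked end stands in the bolt's path. Below about 0.2 the bolt cannot pass; past 1.0 it is well clear. Takes about 1 N at the post and stays where left.
- bolt_knob (a point): Upright black knob on the bolt (second latch), 12 mm in diameter, 101 to 133 mm above the counter; the point is on its axis half-way up (117 mm). Shut, it is at x = -85, y = -35 mm; it slides to y = +10 mm. Dark guides, up to 104 mm above the counter, lie beside the bolt from y = -90 to -15 mm; a strap crosses it at y = -60 to -52 mm.
- bolt (a joint): Bolt's travel in the basket's +y, m: 0 shut (starts at 0 to 0.001), 0.045 fully back. A flat bar 12 mm wide, 80 mm long, at x = -85 mm. Takes 1 to 3 N and stays where left. With the keeper shut it stops after about 5 mm. The lid's tongue comes free at about 0.022.
- lid (a joint): Lid's angle, rad, hinged along its far (+x) edge: steel wire, top 90 mm above the counter, x = -33 to +111 mm, low dark handle at x = +50 mm, brass tongue 18 mm wide at y = -73 mm reaching forward under the bolt. Held shut it reads under 0.03; once the bolt frees the tongue a spring raises it softly to a stop at 0.2 (front edge 28 mm higher), where it stays.
- ramekin_center (a point): White ceramic ramekin, 90 mm in diameter, 50 mm high, loose; the point is its centre. A bystander beside the basket.
- mortar_center (a point): Black stone mortar with a pestle leaning in it, 120 mm in diameter, 75 mm high (pestle to 125 mm), loose; the point is its centre. A bystander beside the basket.
- bottle_center (a point): Empty clear plastic bottle with a white cap, 64 mm in diameter, 200 mm high, standing loose; the point is its centre. A bystander beside the basket.

How it is judged:
On the way, in this order (a step that is already met when the one before it is completed fails the run):
1. the keeper is swung open while the bolt is still shut (value of joint keeper above 1 rad and value of joint bolt below 0.012 m), for 0.2 s.
2. the bolt is slid back and the lid has popped ajar, the keeper still open (value of joint bolt above 0.034 m and value of joint lid above 0.12 rad and value of joint keeper above 1 rad), for 0.2 s.
At the end, for the whole second after the job is handed in: Keeper open by more than 1.0 rad, bolt back by more than 34 mm of its 45 mm, lid standing ajar and still at more than 0.12 rad (all of step 2 and velocity of joint lid between -0.05 and 0.05 rad/s); the robot touches nothing.
It fails at once if the ramekin, mortar or bottle is moved by more than 30 mm (distance of any of ramekin_center, mortar_center, bottle_center from where it was at the start of the episode above 0.03 m).
It also fails if it takes over 42 s, if anything falls off the work surface, if the arm or the gripper's body presses on something with over 40 N, if the wrist force passes 120 N, or if a joint passes its speed limit or range.

## Working session

There is one attempt and no reset: what is moved stays moved. The work goes in short steps, Python scripts to look and compute and a tool call to move; the robot and the scene stay as the last step left them, time stands still between calls to the robot, and variables do not carry over. Pictures are saved under pics/ and viewed, at most 10 in all, crops included, and the job is handed in when it is done.

Besides the shell and the picture viewer there is one more tool, called after ">>>" as name(argument=value, ...), one argument or row to a line, values as JSON. servo_tool: Moves the arm, as the interface text tells. Its arguments: {"type":"object","properties":{"motion":{"type":"array","items":{"type":"array","items":{"type":"number"}}},"squeeze":{"type":"number"}},"required":["motion"]}

```bash
mkdir -p pics; python3 - <<'E'
from station import ctrl
import cv2,pickle
o=ctrl.get_obs(); print(o)
d={}
for n in("top","side"):
    c=ctrl.camera(n); d[n]=c; cv2.imwrite(f"pics/{n}0.png",c["image"][:,:,::-1])
    print(n,{k:v for k,v in c.items() if k!="image"})
pickle.dump(d,open("c0.pkl","wb"))
E
```

```text
{'time_s': 0.0, 'qpos': array([ 1.13039606e+00,  3.00452805e-01,  1.52157114e+00, -1.04069348e-05,
        1.32073410e+00, -6.65974397e-02]), 'joint_vel': array([-0.00110626, -0.00105521,  0.00066049,  0.00043514,  0.00062271,
        0.00037958]), 'tau': array([ 4.48531136e-03, -5.31849360e+01, -3.52722681e+01,  7.09970389e-02,
        2.46166351e-02, -9.72675525e-05]), 'ee_pos': array([0.20082363, 0.51198625, 0.40410045]), 'eef_rot': array([-3.14042918e+00, -6.74967428e-05,  2.76779237e+00]), 'force': array([ 0.46576522, -0.45574389, -0.1301374 ]), 'moment': array([-0.0139588 ,  0.05843682,  0.04974166]), 'grip_force': 0.0, 'grip_width': 0.09389337456283955}
top {'fx': 393.9820727573511, 'fy': 393.9820727573511, 'cx': 319.98400207206925, 'cy': 198.98228052607146, 'camera_from_world': array([[-0.01857332, -0.99979909,  0.00753738,  0.08207314],
       [ 0.98370208, -0.01692476,  0.17900776, -0.62714378],
       [-0.17884423,  0.0107393 ,  0.98381879, -0.85381958],
       [ 0.        ,  0.        ,  0.        ,  1.        ]])}
side {'fx': 439.10029813331005, 'fy': 439.10029813331005, 'cx': 316.9206438012284, 'cy': 193.82042369212755, 'camera_from_world': array([[ 0.99417509, -0.1077323 ,  0.00310465, -0.58483988],
       [ 0.0513201 ,  0.49853   ,  0.865352  , -0.14911069],
       [-0.09477412, -0.86015208,  0.50115494, -0.98167668],
       [ 0.        ,  0.        ,  0.        ,  1.        ]])}
```

View pics/top0.png

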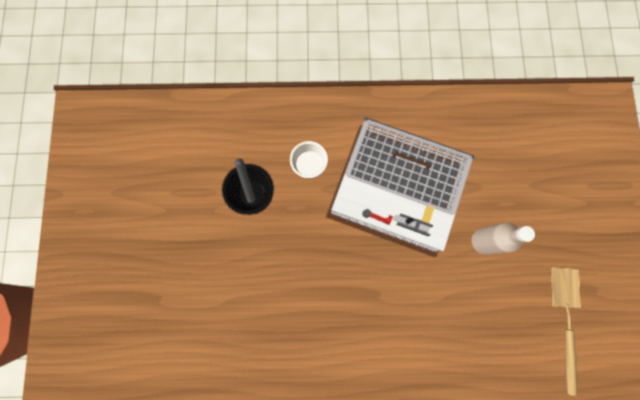

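View pics/side0.png

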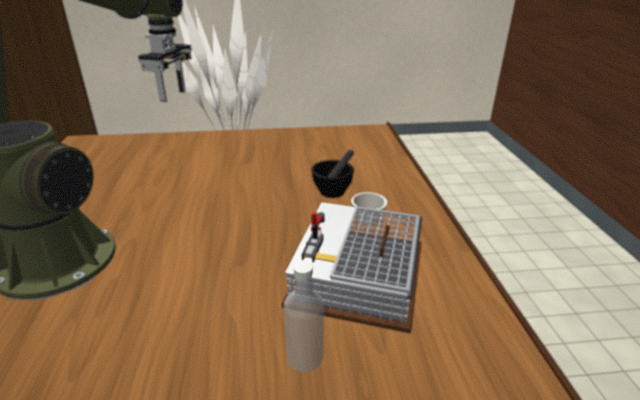

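The top view shows the basket at about (405,185), with the front towards the robot. The red keeper is near (385,218), the bolt near (412,223), and the bottle to the right at (500,238). The side view shows the red post near (318,217). I'll enlarge both.

```bash
python3 - <<'E'
import cv2,pickle
d=pickle.load(open("c0.pkl","rb"))
t=d["top"]["image"][110:260,320:480,::-1]; s=d["side"]["image"][195:325,280:430,::-1]
cv2.imwrite("pics/tc.png",cv2.resize(t,None,fx=4,fy=4,interpolation=cv2.INTER_CUBIC))
cv2.imwrite("pics/sc.png",cv2.resize(s,None,fx=4,fy=4,interpolation=cv2.INTER_CUBIC))
E
```

```text
(no output)
```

View pics/tc.png

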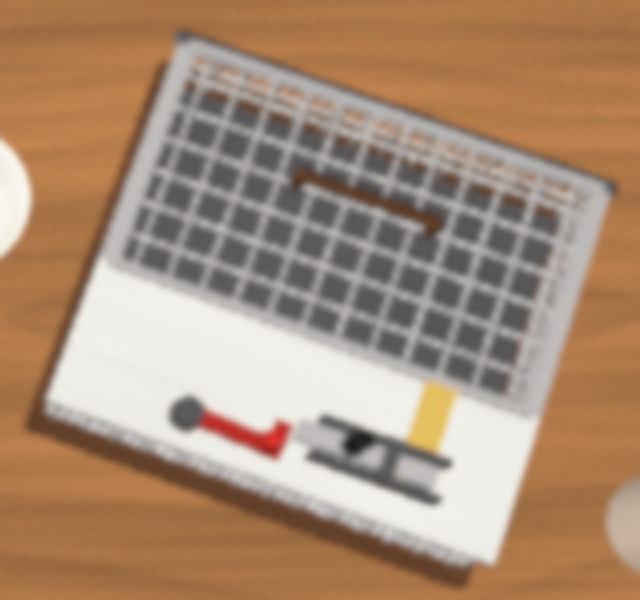

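View pics/sc.png

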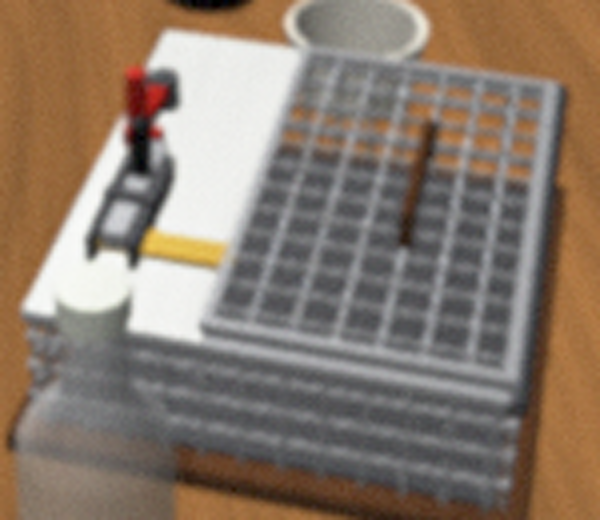

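The crops show these points:
- **Top, deck front corners:** (45,402) and (495,562). Back corners are (180,35) and (613,185).
- **Top, latches:** pivot at (187,413), knob top at about (358,440).
- **Side, deck front corners:** (165,32) and (25,313).
- **Side, latches:** red post top at (136,72).

Next I'll fit the basket pose.

```bash
cat > h.py <<'E'
import numpy as np
def proj(c,P):
    q=c["camera_from_world"][:3,:3]@P+c["camera_from_world"][:3,3]
    return np.array([c["cx"]+c["fx"]*q[0]/-q[2], c["cy"]+c["fy"]*-q[1]/-q[2]])
def ray(c,uv,z):
    R=c["camera_from_world"][:3,:3];t=c["camera_from_world"][:3,3]
    d=R.T@np.array([(uv[0]-c["cx"])/c["fx"],-(uv[1]-c["cy"])/c["fy"],-1]);o=-R.T@t
    return o+d*(z-o[2])/d[2]
def W(p,b):
    x,y,a=p;b=np.array(b)/1000
    return np.array([x+np.cos(a)*b[0]-np.sin(a)*b[1],y+np.sin(a)*b[0]+np.cos(a)*b[1],b[2]])
E
python3 - <<'E'
import pickle,numpy as np
from scipy.optimize import least_squares
from h import *
d=pickle.load(open("c0.pkl","rb"))
off={"top":(320,110),"side":(280,195)}
obs=[("top",(45,402),(-115,130,84)),("top",(495,562),(-115,-130,84)),("top",(180,35),(115,130,84)),("top",(613,185),(115,-130,84)),
("top",(187,413),(-97,55,100)),("side",(165,32),(-115,130,84)),("side",(25,313),(-115,-130,84)),("side",(136,70),(-97,9,133)),("side",(562,85),(115,130,84))]
px=lambda n,u:(np.array(u)+.5)/4-.5+off[n]
f=lambda p:np.concatenate([proj(d[n],W(p,b))-px(n,u) for n,u,b in obs])
r=least_squares(f,[.65,-.1,-.3],loss="soft_l1")
print(r.x,np.round(f(r.x).reshape(-1,2),1))
for n,b in dict(post=(-97,9,117),pivot=(-97,55,117),open=(-143,55,117),knob=(-85,-35,117),knobend=(-85,10,117)).items(): print(n,W(r.x,b).round(4))
print("bottle cap",ray(d["top"],(525,234),.2),"ramekin",ray(d["top"],(309,158),.05),"mortar",ray(d["top"],(248,188),.07))
np.save("p.npy",r.x)
E
```

```text
[ 0.6598817  -0.11602004 -0.37168806] [[ 0.2 -0.9]
 [-0.8 -0.3]
 [ 0.1 -0.8]
 [-1.  -0.8]
 [ 0.  -0.7]
 [-1.1  0.6]
 [-1.6  0.2]
 [-0.2  1.4]
 [-1.2  1.5]]
post [ 0.5728 -0.0724  0.117 ]
pivot [ 0.5895 -0.0295  0.117 ]
open [ 0.5466 -0.0128  0.117 ]
knob [ 0.568  -0.1178  0.117 ]
knobend [ 0.5843 -0.0758  0.117 ]
bottle cap [ 0.52744955 -0.31906148  0.2       ] ramekin [0.72882987 0.09497047 0.05      ] mortar [0.65432416 0.23483286 0.07      ]
```

>>> servo_tool(
  motion=[
    [0.3,3.1,-4.9,0,0],
    [0.57,6.2,-9.7,0,0],
    [0.57,9.3,-14.6,0,0],
    [0.57,12.4,-19.5,0,0],
    [0.57,15.5,-24.3,0,0],
    [0.57,18.6,-29.2,0,0],
    [0.57,21.7,-34.1,0,0],
    [0.57,24.8,-38.9,0,0],
    [0.57,27.9,-43.8,0,0],
    [0.57,31.0,-48.7,0,0],
    [0.57,34.1,-53.5,0,0],
    [0.57,37.2,-58.4,0,0],
    [0.57,37.2,-58.4,0,0],
    [0.57,37.2,-58.4,0,0],
    [0.57,37.2,-58.4,0,0],
  ],
)

```text
time_s: 1.98
ee_pos: [0.5725, -0.071, 0.4049]
eef_rot: [3.142, 0.0, 2.769]
force: [-0.2, 0.1, 0.3]
grip_width: 0.04
grip_force: 0.0
```

```bash
python3 - <<'E'
from station import ctrl
import cv2,pickle,numpy as np
from scipy.spatial.transform import Rotation as R
from h import *
o=ctrl.get_obs(); c=ctrl.camera("wrist"); 
print(o["ee_pos"],o["eef_rot"],o["grip_width"],o["force"])
T=np.eye(4);T[:3,:3]=R.from_euler("xyz",o["eef_rot"]).as_matrix();T[:3,3]=o["ee_pos"]
c["camera_from_world"]=np.linalg.inv(T@c["hand_eye"])
pickle.dump(c,open("w1.pkl","wb"))
p=np.load("p.npy")
im=c["image"][:,:,::-1].copy()
for b in((-97,9,133),(-85,-35,133),(-97,55,104)):
    u=proj(c,W(p,b));print(u);cv2.drawMarker(im,tuple(int(round(v)) for v in u),(0,255,0),0,10,1)
cv2.imwrite("pics/w1.png",im)
E
```

```text
[ 0.572467   -0.07096293  0.40487273] [3.14151676e+00 1.19595486e-04 2.76903297e+00] 0.03997824021206474 [-0.17766772  0.09352789  0.2586321 ]
[318.83662463 209.12352428]
[271.0156746  221.70912548]
[364.73346848 200.65986071]
```

View pics/w1.png

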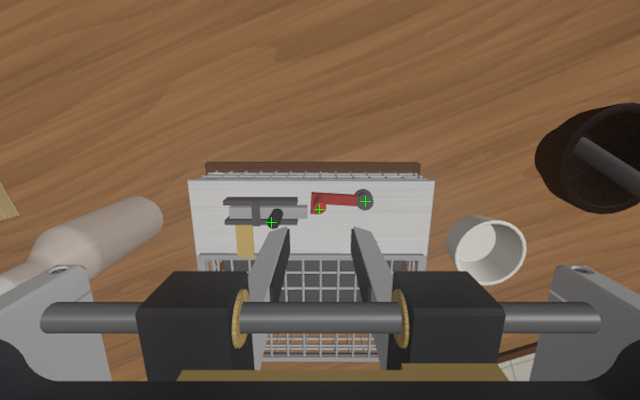

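The wrist view shows the red post top near (319,206), the knob around (274,216), and the pivot at (365,200). The markers agree to within a few mm. I'll zoom in to refine.

```bash
python3 - <<'E'
import cv2,pickle,numpy as np
from h import *
c=pickle.load(open("w1.pkl","rb"));p=np.load("p.npy")
im=cv2.resize(c["image"][160:270,180:440,::-1],None,fx=3,fy=3,interpolation=cv2.INTER_CUBIC)
for b in((-97,9,133),(-97,9,101),(-85,-35,133),(-85,-35,101),(-97,55,100),(-115,130,84),(-115,-130,84)):
    u=(proj(c,W(p,b))-(180,160)+.5)*3-.5;print(b,u.round());cv2.drawMarker(im,tuple(int(round(v)) for v in u),(0,255,0) if b[2]!=101 else (255,0,0),0,10,1)
cv2.imwrite("pics/w1c.png",im)
E
```

```text
(-97, 9, 133) [418. 148.]
(-97, 9, 101) [418. 121.]
(-85, -35, 133) [274. 186.]
(-85, -35, 101) [289. 155.]
(-97, 55, 100) [553. 120.]
(-115, 130, 84) [762.  58.]
(-115, -130, 84) [23. 60.]
```

View pics/w1c.png

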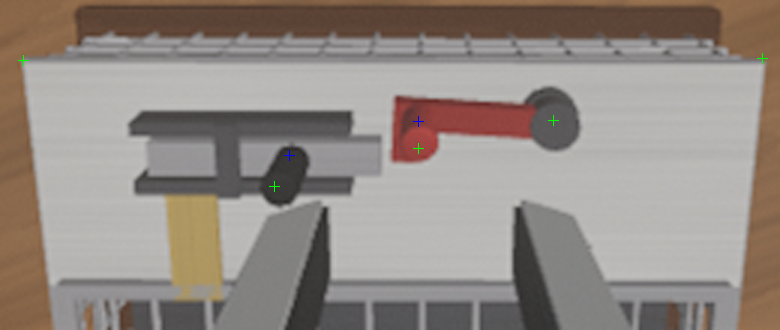

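>>> servo_tool(
  motion=[
    [0.57,0,-0.1,-4,0],
    [0.57,0,-0.1,-7,0],
    [0.57,0,-0.1,-9,0],
    [0.57,0,-0.1,-10,0],
    [0.57,0,-0.1,-10,0],
    [0.9,0,-0.1,-10,0],
    [0.9,0,-0.1,-10,0],
    [0.9,0,-0.1,-10,0],
    [0.9,0,-0.1,-10,0],
  ],
  squeeze=8,
)

```text
time_s: 3.15
ee_pos: [0.573, -0.0724, 0.305]
eef_rot: [3.14, 0.001, 2.768]
force: [2.9, 7.5, 0.0]
grip_width: 0.0113
grip_force: 8.0
```

>>> servo_tool(
  motion=[
    [0.9,-0.4,0.2,0,0],
    [0.9,-0.82,0.42,0,0],
    [0.9,-1.2,0.7,0,0],
    [0.9,-1.54,0.99,0,0],
    [0.9,-1.85,1.33,0,0],
    [0.9,-2.13,1.69,0,0],
    [0.9,-2.37,2.08,0,0],
    [0.9,-2.57,2.5,0,0],
    [0.9,-2.57,2.5,0,0],
  ],
)

```text
time_s: 4.28
ee_pos: [0.5478, -0.0474, 0.3053]
eef_rot: [3.14, 0.004, 2.768]
force: [10.5, 3.1, -2.9]
grip_width: 0.0116
grip_force: 8.0
```

>>> servo_tool(
  motion=[
    [0.9,-0.08,0.44,0,0],
    [0.9,-0.17,0.88,0,0],
    [0.9,-0.24,1.34,0,0],
    [0.9,-0.26,1.79,0,0],
    [0.9,-0.23,2.25,0,0],
    [0.9,-0.17,2.7,0,0],
    [0.9,-0.05,3.15,0,0],
    [0.9,-0.05,3.15,0,0],
  ],
)

```text
time_s: 5.28
ee_pos: [0.5467, -0.016, 0.3046]
eef_rot: [3.141, -0.0, 2.768]
force: [-3.7, 1.4, 5.2]
grip_width: 0.0121
grip_force: 8.0
```

>>> servo_tool(
  motion=[
    [0.57,-0.05,0,0,0],
    [0.57,0,0,0,0],
    [0.57,0,0,3,0],
    [0.57,0,0,6,0],
    [0.57,1,-5,6,0],
    [0.57,2.1,-9.9,6,0],
    [0.57,2.1,-9.9,6,0],
    [0.57,2.1,-9.9,6,0],
  ],
)

```text
time_s: 6.28
ee_pos: [0.5676, -0.1152, 0.3644]
eef_rot: [3.141, -0.0, 2.767]
force: [0.7, 0.6, -0.8]
grip_width: 0.0405
grip_force: 0.0
```

```bash
python3 - <<'E'
from station import ctrl
import cv2
o=ctrl.get_obs();print(o["ee_pos"],o["force"],o["grip_width"])
im=ctrl.camera("wrist")["image"][:,:,::-1]
t=ctrl.camera("side")["image"][160:310,260:430,::-1]
cv2.imwrite("pics/w2.png",cv2.hconcat([cv2.resize(im[100:400,120:520],(480,360)),cv2.resize(t,(320,360))]))
E
```

```text
[ 0.56756845 -0.11518617  0.36437979] [ 0.71355966  0.63510818 -0.75235427] 0.04052588648796794
```

View pics/w2.png

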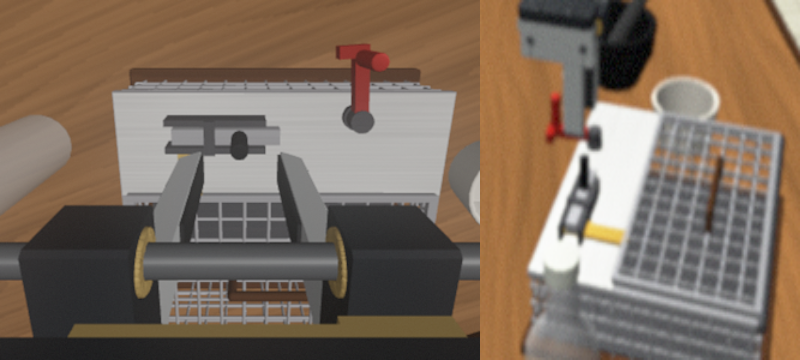

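The keeper is open (bar pointing forward, post at (380,60)). The knob, at (239,145), is centred between the fingers. Next I'll descend and grip it.

>>> servo_tool(
  motion=[
    [0.57,0,0,-3,0],
    [0.57,0,0,-4.5,0],
    [0.57,0,0,-5.2,0],
    [0.57,0,0,-5.2,0],
    [0.9,0,-0.1,-5.2,0],
    [0.9,0,-0.1,-5.2,0],
    [0.9,0,-0.1,-5.2,0],
    [0.9,0,-0.1,-5.2,0],
  ],
  squeeze=10,
)

```text
time_s: 7.38
ee_pos: [0.5677, -0.1165, 0.3129]
eef_rot: [3.141, 0.0, 2.768]
force: [-0.1, 0.2, 1.6]
grip_width: 0.0117
grip_force: 10.0
```

>>> servo_tool(
  motion=[
    [0.9,0.18,0.47,0,0],
    [0.9,0.36,0.93,0,0],
    [0.9,0.54,1.4,0,0],
    [0.9,0.73,1.86,0,0],
    [0.9,0.9,2.33,0,0],
    [0.9,1.08,2.8,0,0],
    [0.9,1.27,3.26,0,0],
    [0.9,1.45,3.73,0,0],
    [0.9,1.58,4.05,0,0],
    [0.9,1.58,4.05,0,0],
    [0.9,1.58,4.05,0,0],
  ],
)

```text
time_s: 8.75
ee_pos: [0.5836, -0.0756, 0.3128]
eef_rot: [3.141, 0.001, 2.768]
force: [2.6, 0.4, 5.7]
grip_width: 0.0115
grip_force: 10.0
```

Release a little, lift, and look.

>>> servo_tool(
  motion=[
    [0.7,0,0,0,0],
    [0.7,0,0,0,0],
    [0.7,0,0,2,0],
    [0.7,0,0,5,0],
    [0.7,0,0,9,0],
    [0.7,0,0,13,0],
    [0.7,0,0,13,0],
    [0.7,0,0,13,0],
  ],
)

```text
time_s: 9.75
ee_pos: [0.5834, -0.0759, 0.4414]
eef_rot: [-3.141, -0.002, 2.768]
force: [0.3, 0.1, -0.3]
grip_width: 0.028
grip_force: 0.0
```

```bash
python3 - <<'E'
from station import ctrl
import cv2
o=ctrl.get_obs();print(o["ee_pos"],o["force"],o["grip_width"])
im=ctrl.camera("wrist")["image"][:,:,::-1]
t=ctrl.camera("side")["image"][160:310,260:430,::-1]
cv2.imwrite("pics/w3.png",cv2.hconcat([cv2.resize(im[100:400,120:520],(480,360)),cv2.resize(t,(320,360))]))
E
```

```text
[ 0.58338686 -0.07594044  0.44137374] [ 0.26072782  0.06560104 -0.26623955] 0.02799230167812564
```

View pics/w3.png

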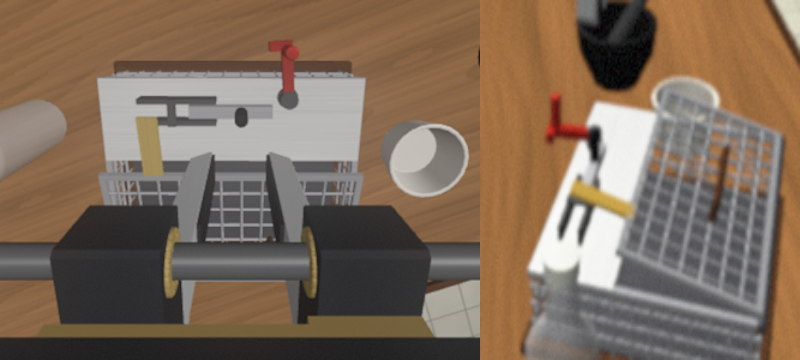

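The lid is raised with its brass tongue free at (150,145), the bolt is back with the knob at (241,117), and the keeper is open. The gripper is clear of everything. I'm letting the lid settle for a moment before handing in.

>>> servo_tool(
  motion=[
    [0.7,0,0,0,0],
    [0.7,0,0,0,0],
    [0.7,0,0,0,0],
    [0.7,0,0,0,0],
    [0.7,0,0,0,0],
    [0.7,0,0,0,0],
    [0.7,0,0,0,0],
    [0.7,0,0,0,0],
  ],
)

```text
time_s: 10.85
ee_pos: [0.5834, -0.076, 0.4427]
eef_rot: [3.142, 0.0, 2.768]
force: [0.9, 0.6, -0.6]
grip_width: 0.0281
grip_force: 0.0
```

```bash
python3 -c "
from station import ctrl
print(ctrl.hand_in())"
```

```text
the job is handed in; nothing more can be done
None
```

I handed the job in at about 11 s: the last pictures showed the keeper open, the bolt back and the lid ajar, with the gripper clear of everything and the bystanders untouched; the hand-in gave no verdict.

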